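# Load the coupler carriage and lock it under the sound head

### The arm

A 7-joint arm with a two-finger parallel gripper is mounted at the origin on the work surface. World frame = base frame: x ahead of the robot, y to its left, z up, the work surface at z = 0. Lengths are in m, angles in rad, forces in N, time in s.
With the tool pointing down it reaches from about 0.4 to 0.85 m from the base axis. Payload 4.5 kg.
Tool frame: the origin (TCP) lies on the centre line of the jaws, within the pads' length; the fingertips stand 17 mm ahead of it and the grasp point (between the pads) lies 2 mm behind it (r.tip_reach is the distance from the TCP to the fingertips, in m); z points along the fingers, y is the line along which they close (so a half turn about z gives the same grasp; the last joint's range is limited). The gripper opens to 88 mm and grips with 3 to 60 N. Pads are 18 mm wide; open, the fingers measure 123 mm over their backs; the gripper's body (75 mm by 187 mm) begins 45 mm behind the grasp point.
Start: joints at [1.266, 0.689, -0.195, 1.565, 0.157, 0.902, -0.215], TCP at [0.208, -0.589, 0.256] pointing down, gripper open.
Joint ranges: [-3.01, 3.01], [-0.46, 2.08], [-1.47, 1.51], [0.13, 2.56], [-1, 4.14], [0.04, 2.09], [-2.66, 2.66]. Speed limits (rad/s): [2.57, 2.57, 3.14, 3.14, 3.14, 3.14, 3.14].

### API

Orientations are given as a unit quaternion [x, y, z, w].
In Python, from plant import r gives the robot as it stands.
- The arm moves only by the tool step_arm, never from a script. Its argument "steps" is a list of rows, each a list of 7 numbers: the shift along the tool's x, y, z in cm, then the turn, a rotation vector about the tool's x, y, z in degrees, then the gripper's target within -1 to 1 (shut at 1, half-way at 0, fully open at -1). A call has 1 to 8 rows; each row shifts and turns the commanded pose from where the row before left it, along the tool's axes as they then stand; what a row does not reach is not made up. A row lasts 1/8 s, in which the tool goes at most 62.5 mm and 10.7 degrees, less where a joint would pass 70% of its speed; a pose out of reach is approached as far as the arm can. A call with a gripper value outside its range is refused whole. The fingers move at their own pace and stop on an object; "force" is the grip in N (left out, the last holds). Time passes only in rows, so rows that do not move let the fingers close. It gives the time, the measured TCP pose, the force, the opening and the grip force at its end, in the units of the state.
- r.get_state(): the state, without advancing time (a new reading comes with each control period).
- r.snapshot(name): name is "scene" or "side" or "wrist"; returns a dict with "pixels" (384x512x3 uint8, red, green, blue), "fx", "fy", "cx", "cy" (pixels), "cam_to_world" (4x4, takes a point from camera to world coordinates). Camera axes: x right, y down, z forward; pixel columns grow to the right and rows downward; lengths in m; the calibration is good to about 2 mm. The wrist camera is an equidistant fisheye: a pixel r from the principal point sees the ray r / f radians off the axis. A picture is of the moment at which its call begins. There is no depth.
- r.finish_job(): hands the job in; it is judged then, once.
The state is a dict: "clock": time; "q": joint angles; "qd": joint speeds; "joint_torque": joint torques, N m; "tool_pos": TCP position; "eef_rot": TCP orientation; "contact_force": force on the tool from outside, world axes, zero at the start; "moment": the same for the moment, N m; "opening": opening from 0.0 (shut) to 1.0 (fully open); "finger_force": force on a finger pad.
Only numpy, scipy, OpenCV 4.12 (cv2) and the standard library are available. Lean on these libraries where they do the work, as an engineer would, in place of code of your own. Each camera call takes 0.05 s, during which the arm holds its last target. There are 200 camera calls.

### The job

Get the coupler bench ready for a calibration run: free the carriage's cam lever, slide the carriage fully back to the loading stop, and there move the flat reference cap from its tray into the grey storage tray and stand every coupler from the table upright in the carriage's tray. Then slide the carriage with its load fully home to the test stop under the sound head and flip the cam lever back to locked. Leave the bottle, the jar and the button box where they are.

Things in the scene. Friction and masses are not known exactly. Their poses are not given: they have to be found in the camera images.
- carriage (a joint): Position of the carriage along the bench's rail, m: 0 at the loading stop (handle end of the rail), 0.200 at the test stop, under the sound head; it grows along the bench's +y. It runs stiffly (about 2 N of friction) and stays where left. When the cam lever is closed a brake clamps it: it then holds against about 10 N.
- bench: Aluminium rail bench fixed to the table, 120 x 530 mm; origin at the centre of its underside; its y axis runs along the rail, from loading stop to test stop. A C-frame sound head stands at the test end: post (30 x 40 mm) at x = 90 mm, y = 155 mm, arm reaching out to x = -25 mm at heights 163 to 193 mm, round sound head 52 mm across hanging from it at x = 0, y = 155 mm, underside 125 mm above the table.
- tray_floor (a point): Centre of the floor of the carriage's shallow tray (rides with the carriage; axes parallel to the bench's), 45 mm above the table. Inside the tray is 94 mm (x) by 174 mm (y), its rim 12 mm high and 6 mm thick. At the loading stop it is at y = -45 mm of the bench, at the test stop at y = 155 mm, exactly below the sound head.
- handle (a point): The carriage's black handle, an upright slab 60 mm (x) x 16 mm thick (y), from 45 to 95 mm above the table; this point is on its middle plane, 15 mm below its top. It lies 180 mm toward the loading end from the tray's centre. Pinch it across its thickness, or push it.
- lever (a joint): Angle of the cam lever on the carriage, rad: 0 locked (leaning 0.6 rad from upright toward the bench's -x, the robot's side), 1.2 free (leaning as far toward +x). It turns about an axis along the bench's y and stays where it is left (about 0.1 Nm to turn it, up to 0.5 Nm near the locked end, some 10 N at the ball). Below 0.25 counts as locked, above 1.0 as free; the brake lets go at about 0.7.
- lever_pivot (a point): Pivot of the cam lever on the carriage, 52 mm above the table, 117 mm toward the loading end from the tray's centre, 63 mm from the handle's middle plane.
- lever_tip (a point): Centre of the ball (20 mm across, black) on the end of the cam lever, 70 mm from the pivot; the steel shaft is 12 mm thick. It can be pushed across from either side.
- coupler1: Acoustic coupler, turned steel, standing on the table: round foot 44 mm across and 14 mm high, neck 26 mm across above it to 50 mm; small dark dot on top. Origin at the centre of its underside, z up its axis. About 0.14 kg. Two or three are present.
- coupler2: Acoustic coupler, turned steel, standing on the table: round foot 44 mm across and 14 mm high, neck 26 mm across above it to 50 mm; small dark dot on top. Origin at the centre of its underside, z up its axis. About 0.14 kg. Two or three are present.
- coupler3: Acoustic coupler, turned steel, standing on the table: round foot 44 mm across and 14 mm high, neck 26 mm across above it to 50 mm; small dark dot on top. Origin at the centre of its underside, z up its axis. About 0.14 kg. Two or three are present.
- cap: Reference cap, turned steel: flat round foot 64 mm across and 10 mm high, stem 18 mm across above it to 40 mm. Origin at the centre of its underside, z up its axis. About 0.16 kg. At the start it stands in the carriage's tray.
- storage_in (a point): Centre of the inner floor (4 mm above the table) of the grey storage tray fixed to the table: an open square box 130 mm a side, inside 122 mm, walls 4 mm thick and 22 mm high over the table.
- bottle: Bystander: small clear plastic bottle, 34 mm across, 75 mm tall, standing; origin at its underside.
- jar: Bystander: small amber jar with black lid, 42 mm across, 45 mm tall, standing; origin at its underside.
- handset: Bystander: grey box with coloured buttons, 120 x 100 x 40 mm; origin at its underside.

How it is judged:
By the outcome, as a careful person would: the job done as asked, in the order asked, and still so for the second after the job is handed in, with the robot touching nothing.
Of coupler1, coupler2, coupler3 only 2 to 3 are there at a start; the rules pass over those that are not, and their reading is None.
At some moment in a run one of coupler1, coupler2, coupler3, cap may be knocked a few centimetres aside while the robot is not near it.
It also fails if it takes over 192 s, if anything falls off the work surface, if the arm or the gripper's body presses on something with over 40 N, if the wrist force passes 120 N, or if a joint passes its speed limit or range.

## Working session

There is one attempt and no reset: what is moved stays moved. The work goes in short steps, Python scripts to look and compute and a tool call to move; the robot and the scene stay as the last step left them, time stands still between calls to the robot, and variables do not carry over. Pictures are saved under pics/ and viewed, at most 14 in all, crops included, and the job is handed in when it is done.

Besides the shell and the picture viewer there is one more tool, called after "Call:" by a JSON object that holds its "op" and its "data". step_arm: Moves the arm, as the interface text tells. Its arguments: {"type":"object","properties":{"steps":{"type":"array","items":{"type":"array","items":{"type":"number"}}},"force":{"type":"number"}},"required":["steps"]}

```bash
mkdir -p pics; ls; cat > h.py <<'E'
import numpy as np, cv2
from plant import r
from scipy.spatial.transform import Rotation as R
def snap(n,f):
    s=r.snapshot(n); cv2.imwrite('pics/'+f+'.png',s['pixels'][:,:,::-1]); np.save('pics/'+f+'.npy',{k:s[k] for k in s if k!='pixels'},allow_pickle=True); return s
def ray(f,u,v,fish=False):
    s=np.load('pics/'+f+'.npy',allow_pickle=True).item()
    a=(u-s['cx'])/s['fx']; b=(v-s['cy'])/s['fy']
    if fish:
        t=np.hypot(a,b); k=np.sin(t)/t if t>1e-9 else 1; d=np.array([a*k,b*k,np.cos(t)])
    else: d=np.array([a,b,1.])
    T=np.array(s['cam_to_world']); d=T[:3,:3]@d; return T[:3,3],d/np.linalg.norm(d)
def atz(f,u,v,z,fish=False):
    o,d=ray(f,u,v,fish); return o+d*(z-o[2])/d[2]
def tri(*obs):
    A=np.zeros((3,3));b=np.zeros(3);L=[ray(*o) for o in obs]
    for o,d in L:
        P=np.eye(3)-np.outer(d,d);A+=P;b+=P@o
    p=np.linalg.solve(A,b); return p,[round(float(np.linalg.norm(np.cross(p-o,d)))*1000,1) for o,d in L]
def rel(p):  # world target -> tool-axis shift in cm
    s=r.get_state(); return R.from_quat(s['eef_rot']).inv().apply(np.array(p)-s['tool_pos'])*100
E
python3 - <<'E'
from h import *
np.set_printoptions(precision=3,suppress=True)
for n in('scene','side','wrist'):
    s=snap(n,n+'0'); print(n,s['fx'],s['cx'],s['cy'],np.array(s['cam_to_world']))
s=r.get_state(); print(s['clock'],s['tool_pos'],s['eef_rot'],R.from_quat(s['eef_rot']).as_matrix())
for n in('scene','side'): cv2.imwrite(f'pics/{n}0b.png',cv2.resize(cv2.imread(f'pics/{n}0.png'),(800,600),interpolation=cv2.INTER_CUBIC))
E
```

```text
pics
scene 374.78082477828343 252.30091600199313 187.64692135188255 [[ 0.176  0.85  -0.496  1.046]
 [ 0.984 -0.147  0.097 -0.114]
 [ 0.01  -0.505 -0.863  0.973]
 [ 0.     0.     0.     1.   ]]
side 379.7429038649876 254.72334419422316 194.8785829487281 [[-0.942 -0.237  0.239  0.32 ]
 [-0.336  0.699 -0.631  0.597]
 [-0.017 -0.675 -0.738  0.803]
 [ 0.     0.     0.     1.   ]]
wrist 297.3186396354542 257.46293018063113 191.40101949611181 [[ 0.333 -0.894 -0.3    0.285]
 [-0.943 -0.316 -0.104 -0.561]
 [-0.001  0.318 -0.948  0.384]
 [ 0.     0.     0.     1.   ]]
0.15 [ 0.208 -0.589  0.255] [ 0.986  0.169 -0.    -0.001] [[ 0.943  0.332 -0.001]
 [ 0.332 -0.943  0.001]
 [-0.    -0.001 -1.   ]]
```

View pics/scene0b.png

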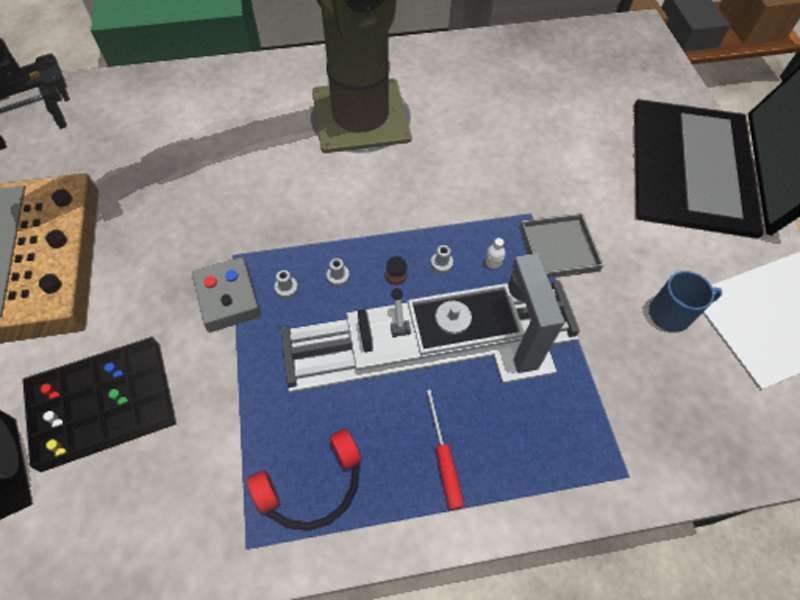

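View pics/side0b.png

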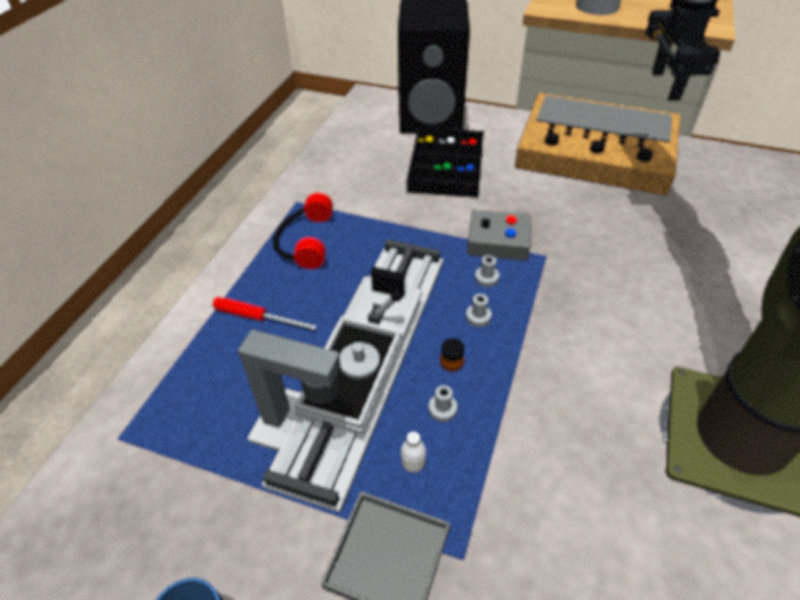

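The scene holds three couplers: scene tops at (284,274), (337,263) and (443,250), side tops at (488,260), (480,299) and (444,393). The cap stem is at (454,313) in scene and (359,351) in side. The lever ball is at (397,295) in scene, leaning toward the robot. The carriage is mid-rail. The storage tray is at about (561,245) in scene. All coordinates are in 800x600 pixels.

```bash
python3 - <<'E'
from h import *
np.set_printoptions(precision=4,suppress=True)
k=1.5625; S=lambda u,v:('scene0',(u+.5)/k-.5,(v+.5)/k-.5); D=lambda u,v:('side0',(u+.5)/k-.5,(v+.5)/k-.5)
for n,a,b in[('c1',(284,273),(488,260)),('c2',(337,262),(480,299)),('c3',(443,249),(444,392)),('cap',(454,313),(359,351)),('ball',(397,294),(402,319)),
 ('jar',(397,265),(453,348)),('bottle',(499,242),(414,437)),('handleTopNear',(362,311),(406,271)),('handleTopFar',(367,349),(374,264))]:
    print(n,*tri(S(*a),D(*b)))
for n,p,z in[('load near',(285,327),.03),('load far',(291,388),.0),('testfar',(579,334),.0),('st1',(521,222),.022),('st2',(581,214),.022),('st3',(602,268),.022),('st4',(541,277),.022),('tr1',(411,296),.057),('tr2',(513,285),.057),('tr3',(420,353),.057),('box',(225,293),.04)]:
    print(n,atz(*S(*p),z)[:2])
for n,p,z in[('s load far',(385,243),.03),('s load near',(441,257),.03),('test far',(264,487),.02),('test near',(340,508),.02),('s1',(362,495),.022),('s2',(449,523),.022),('s4',(323,585),.022)]:
    print(n,atz(*D(*p),z)[:2])
E
```

```text
c1 [ 0.4427 -0.2032  0.0546] [2.0, 2.0]
c2 [ 0.4331 -0.1041  0.0529] [1.1, 1.1]
c3 [0.437  0.0988 0.0515] [1.0, 1.0]
cap [0.5833 0.0826 0.0698] [1.3, 1.3]
ball [ 0.5364 -0.0052  0.0733] [5.7, 5.7]
jar [0.4501 0.0064 0.0413] [0.3, 0.3]
bottle [0.4525 0.1999 0.0739] [0.7, 0.7]
handleTopNear [ 0.5643 -0.079   0.0984] [4.7, 4.7]
handleTopFar [ 0.6284 -0.0835  0.0889] [8.5, 8.5]
load near [ 0.5399 -0.2146]
load far [ 0.6457 -0.2174]
testfar [0.6317 0.3175]
st1 [0.3784 0.2758]
st2 [0.3795 0.4033]
st3 [0.5124 0.3994]
st4 [0.512  0.2763]
tr1 [0.5305 0.0175]
tr2 [0.5395 0.2061]
tr3 [0.6438 0.0112]
box [ 0.4562 -0.3162]
s load far [ 0.6495 -0.2103]
s load near [ 0.5344 -0.2068]
test far [0.6353 0.3133]
test near [0.5224 0.3062]
s1 [0.5005 0.2799]
s2 [0.3762 0.278 ]
s4 [0.5024 0.4052]
```

Call:
{"op": "step_arm", "data": {"steps": [[3.1,-3.2,0,0,0,0,-1],[3.1,-3.2,0,0,0,0,-1],[3.1,-3.2,0,0,0,0,-1],[3.1,-3.2,0,0,0,0,-1],[3.1,-3.2,0,0,0,0,-1],[3.1,-3.2,0,0,0,0,-1],[3.1,-3.2,0,0,0,0,-1],[3.1,-3.2,0,0,0,0,-1]]}}

```text
clock: 1.15
tool_pos: [0.357, -0.2643, 0.2557]
eef_rot: [0.986, 0.169, 0.0, 0.0]
contact_force: [1.4, -0.3, -0.8]
opening: 1.0
finger_force: 0.0
```

Call:
{"op": "step_arm", "data": {"steps": [[3.1,-3.2,0,0,0,0,-1],[3.1,-3.2,0,0,0,0,-1],[3.1,-3.2,0,0,0,0,-1],[3.1,-3.2,0,0,0,0,-1],[3.1,-3.2,0,0,0,0,-1],[3.1,-3.2,0,0,0,0,-1],[0,0,0,0,0,9,1],[0,0,0,0,0,8.9,1]]}}

```text
clock: 2.15
tool_pos: [0.4682, -0.0219, 0.2555]
eef_rot: [1.0, 0.012, -0.0, -0.0]
contact_force: [-0.2, -0.7, 0.5]
opening: 0.798
finger_force: 0.0
```

```bash
python3 - <<'E'
from h import *
np.set_printoptions(precision=4,suppress=True)
snap('wrist','w1'); cv2.imwrite('pics/w1b.png',cv2.resize(cv2.imread('pics/w1.png'),(800,600),interpolation=cv2.INTER_CUBIC))
s=r.get_state(); print(s['clock'],s['tool_pos'],s['opening'],s['q']);print(R.from_quat(s['eef_rot']).as_matrix())
E
```

```text
2.2 [ 0.4681 -0.0222  0.2555] 0.7488067033809647 [-0.0292  0.4889 -0.0329  2.0263  0.0264  0.6271 -1.6326]
[[ 0.9998  0.0178 -0.0004]
 [ 0.0178 -0.9998 -0.0001]
 [-0.0004  0.0001 -1.    ]]
```

View pics/w1b.png

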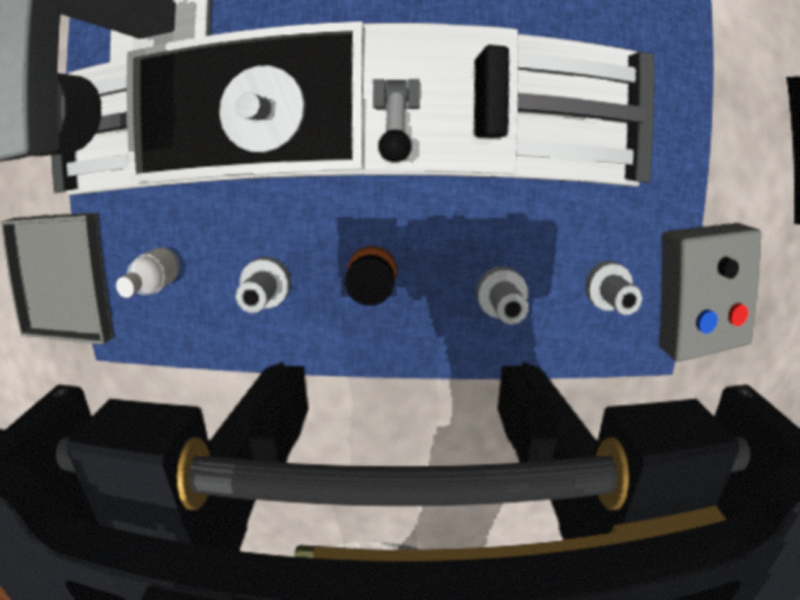

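The wrist view shows the ball at (394,146), pivot at (397,93), handle at about x=475–510, y=45–137, cap stem top at (248,106), and coupler tops at (628,300), (511,308) and (250,297). Tray inner corners are at (140,58), (353,32), (353,158) and (137,172).

```bash
python3 - <<'E'
from h import *
np.set_printoptions(precision=4,suppress=True)
k=1.5625; c=lambda f,u,v,*x:(f,(u+.5)/k-.5,(v+.5)/k-.5,*x)
S=lambda p:c('scene0',*p); D=lambda p:c('side0',*p); W=lambda p:c('w1',*p,True)
for n,a,b,w in[('c1',(284,273),(488,260),(628,300)),('c2',(337,262),(480,299),(511,308)),('c3',(443,249),(444,392),(250,297)),('cap',(454,313),(359,351),(248,106)),('ball',(397,294),(402,319),(394,146))]:
    print(n,*tri(S(a),D(b),W(w)),tri(S(a),W(w)),tri(D(b),W(w))[0])
for n,p,z in[('pivot',(397,93),.052),('trayA',(140,58),.057),('trayB',(353,32),.057),('trayC',(353,158),.057),('trayD',(137,172),.057),('handle tipN',(500,137),.095),('handle tipF',(500,46),.095),('handleR',(510,90),.095),('handleL base',(475,90),.05),('bench load near',(637,183),.0),('bench load far',(652,56),.02),('bench test near',(62,190),.01)]:
    print(n,atz(*c('w1',*p),z,True)[:2])
E
```

```text
c1 [ 0.4431 -0.204   0.055 ] [1.8, 2.6, 1.6] (array([ 0.4443, -0.2037,  0.0592]), [0.5, 0.5]) [ 0.4435 -0.2062  0.0515]
c2 [ 0.4334 -0.105   0.0527] [1.2, 1.4, 1.3] (array([ 0.4357, -0.1048,  0.0584]), [0.0, 0.0]) [ 0.4336 -0.1064  0.0502]
c3 [0.437  0.0982 0.0507] [1.2, 1.2, 0.8] (array([0.438 , 0.097 , 0.0538]), [0.7, 0.7]) [0.4374 0.098  0.0495]
cap [0.5826 0.0842 0.0712] [2.4, 1.6, 2.4] (array([0.5823, 0.0859, 0.0669]), [1.9, 1.9]) [0.581  0.0851 0.0748]
ball [ 0.5424 -0.009   0.0733] [9.5, 7.2, 10.8] (array([ 0.5519, -0.0138,  0.1094]), [1.0, 1.0]) [ 0.5489 -0.0149  0.0537]
pivot [ 0.5903 -0.015 ]
trayA [0.6307 0.1836]
trayB [0.6343 0.0164]
trayC [0.5433 0.0146]
trayD [0.5401 0.187 ]
handle tipN [ 0.5604 -0.0799]
handle tipF [ 0.6191 -0.0783]
handleR [ 0.5909 -0.0852]
handleL base [ 0.5952 -0.07  ]
bench load near [ 0.5358 -0.2299]
bench load far [ 0.6494 -0.228 ]
bench test near [0.529  0.3116]
```

Call:
{"op": "step_arm", "data": {"steps": [[2.6,-0.3,4,0,0,0,1],[2.6,-0.3,4,0,0,0,1],[0,0,4,0,0,0,1],[0,0,2.8,0,0,0,1],[0,0,0,0,0,0,1],[0,0,0,0,0,0,1]]}}

```text
clock: 2.95
tool_pos: [0.5205, -0.0154, 0.1085]
eef_rot: [1.0, 0.014, 0.001, -0.0]
contact_force: [-0.4, 0.2, 0.8]
opening: 0.073
finger_force: 0.0
```

Call:
{"op": "step_arm", "data": {"steps": [[1.2,0,0,0,0,0,1],[1.2,0,0,0,0,0,1],[1.2,0,0,0,0,0,1],[1.2,0,0,0,0,0,1],[1.2,0,0,0,0,0,1],[1.2,0,0,0,0,0,1],[0.5,0,0,0,0,0,1],[0,0,0,0,0,0,1]]}}

```text
clock: 3.95
tool_pos: [0.5978, -0.0131, 0.1076]
eef_rot: [1.0, 0.013, 0.001, -0.0]
contact_force: [-0.5, -0.2, 0.0]
opening: 0.006
finger_force: 0.3
```

Call:
{"op": "step_arm", "data": {"steps": [[0.5,0,0,0,0,0,1],[0.4,0,0,0,0,0,1],[0,0,0,0,0,0,1]]}}

```text
clock: 4.32
tool_pos: [0.6024, -0.0131, 0.1071]
eef_rot: [1.0, 0.013, -0.004, 0.0]
contact_force: [-8.1, 0.5, 3.6]
opening: 0.006
finger_force: 4.5
```

```bash
python3 - <<'E'
from h import *
snap('scene','s1'); cv2.imwrite('pics/s1b.png',cv2.resize(cv2.imread('pics/s1.png')[120:270,150:400],(800,480),interpolation=cv2.INTER_CUBIC))
E
```

```text
(no output)
```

View pics/s1b.png

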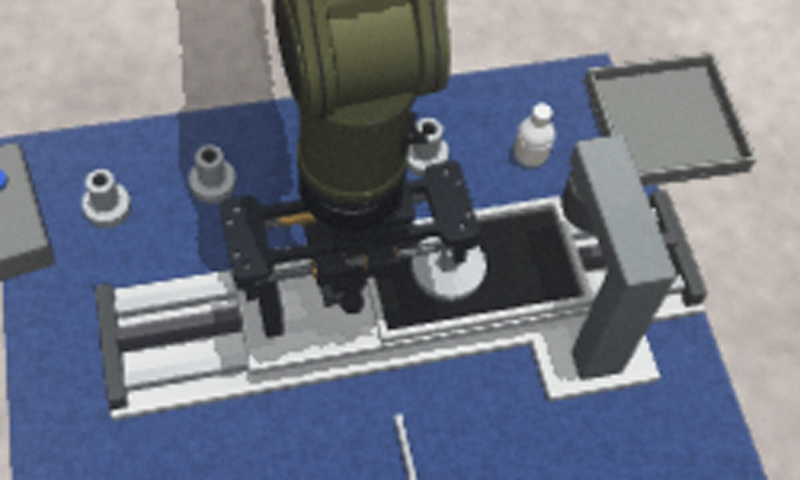

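The arm's fingers are at the lever, which leans away at about (350,300). The 8 N reaction shows it has reached its free end stop. Next is the handle.

Call:
{"op": "step_arm", "data": {"steps": [[-0.6,0,-2,0,0,0,1],[-0.6,0,-4,0,0,0,0],[0,3.3,0,0,0,0,0],[0,3.3,0,0,0,0,0],[0,0,2,0,0,0,0],[0,0,3,0,0,0,0],[0,0,3.5,0,0,0,0],[0,0,0,0,0,0,0]]}}

```text
clock: 5.38
tool_pos: [0.5958, -0.0792, 0.0823]
eef_rot: [1.0, 0.013, -0.0, -0.0]
contact_force: [0.2, 0.4, 0.4]
opening: 0.5
finger_force: 0.0
```

Call:
{"op": "step_arm", "data": {"force": 15, "steps": [[0,0,0,0,0,0,1],[0,0,0,0,0,0,1],[0,0,0,0,0,0,1],[0,0,0,0,0,0,1]]}}

```text
clock: 5.88
tool_pos: [0.5967, -0.0788, 0.084]
eef_rot: [1.0, 0.013, 0.001, -0.0]
contact_force: [-0.2, 1.0, 6.9]
opening: 0.184
finger_force: 15.0
```

Call:
{"op": "step_arm", "data": {"steps": [[0,1.5,0,0,0,0,1],[0,1.5,0,0,0,0,1],[0,1.5,0,0,0,0,1],[0,1.5,0,0,0,0,1],[0,1.5,0,0,0,0,1],[0,1,0,0,0,0,1],[0,0,0,0,0,0,1]]}}

```text
clock: 6.75
tool_pos: [0.5984, -0.1666, 0.084]
eef_rot: [1.0, 0.012, 0.001, 0.001]
contact_force: [-0.5, -1.8, 6.6]
opening: 0.181
finger_force: 15.0
```

Call:
{"op": "step_arm", "data": {"steps": [[0,0.5,0,0,0,0,1],[0,0.4,0,0,0,0,1],[0,0,0,0,0,0,1]]}}

```text
clock: 7.12
tool_pos: [0.5985, -0.1738, 0.084]
eef_rot: [1.0, 0.013, 0.001, 0.0]
contact_force: [-1.1, 0.3, 7.4]
opening: 0.18
finger_force: 15.0
```

Call:
{"op": "step_arm", "data": {"steps": [[0,0.5,0,0,0,0,1],[0,0.4,0,0,0,0,1],[0,0,0,0,0,0,1]]}}

```text
clock: 7.5
tool_pos: [0.5987, -0.1829, 0.084]
eef_rot: [1.0, 0.013, 0.001, 0.0]
contact_force: [-0.7, -0.4, 7.7]
opening: 0.179
finger_force: 15.0
```

Call:
{"op": "step_arm", "data": {"steps": [[0,0.5,0,0,0,0,1],[0,0.4,0,0,0,0,1],[0,0,0,0,0,0,1]]}}

```text
clock: 7.88
tool_pos: [0.5988, -0.1847, 0.084]
eef_rot: [1.0, 0.015, -0.0, -0.004]
contact_force: [-4.2, 10.7, 10.4]
opening: 0.178
finger_force: 15.0
```

Call:
{"op": "step_arm", "data": {"steps": [[0,0.4,0,0,0,0,1],[0,0,0,0,0,0,1]]}}

```text
clock: 8.12
tool_pos: [0.5988, -0.1848, 0.0838]
eef_rot: [1.0, 0.016, -0.001, -0.007]
contact_force: [-4.0, 16.8, 13.0]
opening: 0.178
finger_force: 14.9
```

Call:
{"op": "step_arm", "data": {"steps": [[0,-1.1,0,0,0,0,1],[0,0,0,0,0,0,0],[0,0,0,0,0,0,0],[0,0,-5,0,0,0,0],[0,0,-5,0,0,0,-1],[-2,-5.5,-3,0,0,0,-1],[-2,-5.5,0,0,0,0,-1],[0,-5.5,0,0,0,0,-1]]}}

```text
clock: 9.12
tool_pos: [0.5538, -0.0231, 0.2117]
eef_rot: [1.0, 0.012, -0.0, 0.0]
contact_force: [1.1, 0.0, 0.6]
opening: 0.931
finger_force: 0.0
```

```bash
python3 - <<'E'
from h import *
np.set_printoptions(precision=4,suppress=True)
snap('wrist','w2'); cv2.imwrite('pics/w2b.png',cv2.resize(cv2.imread('pics/w2.png'),(800,600),interpolation=cv2.INTER_CUBIC))
snap('scene','s2');snap('side','d2')
s=r.get_state(); print(s['clock'],s['tool_pos'],s['opening'],s['eef_rot'])
E
```

```text
9.275 [ 0.5552 -0.0194  0.2113] 0.9982814930895221 [ 0.9999  0.0163  0.0001 -0.0009]
```

View pics/w2b.png

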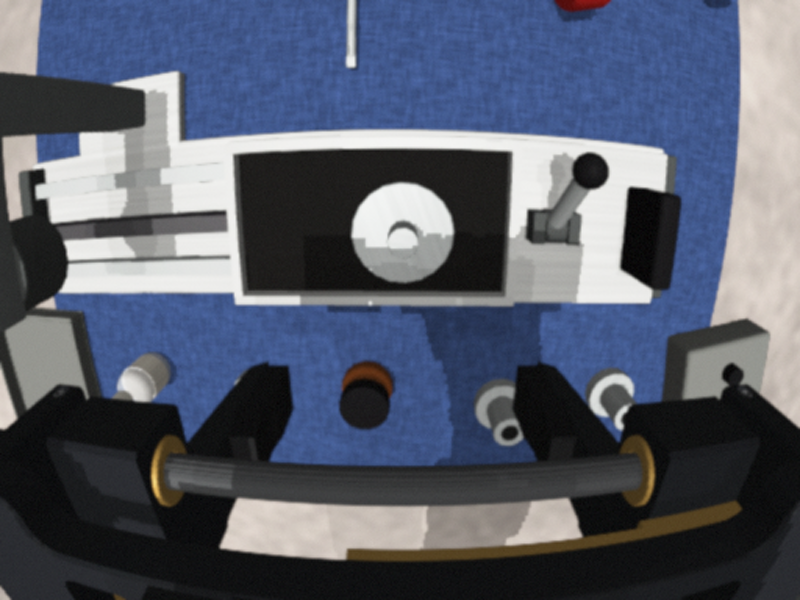

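The carriage is at the loading stop and the lever is free, with the ball at (590,170). The cap stem top is at (402,240) and its foot centre at (402,232). The tray rim corners are at (235,153), (511,150), (508,293) and (243,293).

```bash
python3 - <<'E'
from h import *
np.set_printoptions(precision=4,suppress=True)
k=1.5625; c=lambda f,u,v:atz(f,(u+.5)/k-.5,(v+.5)/k-.5,z,True)[:2]
for z in(.055,.085):
  print(z,'foot',c('w2',402,232),'stemtop',c('w2',402,241),'w1 foot',c('w1',262,108),'stem',c('w1',248,106))
z=.057
for p in[(235,153),(511,150),(508,293),(243,293)]: print(c('w2',*p))
z=.110;print('ball',c('w2',590,170))
z=.05
for n,p in[('c1',(622,412)),('c2',(508,433))]: print(n,c('w2',*p))
E
```

```text
0.055 foot [ 0.584  -0.0219] stemtop [ 0.5783 -0.0221] w1 foot [0.5811 0.0812] stem [0.5832 0.0919]
0.085 foot [ 0.5895 -0.0218] stemtop [ 0.5843 -0.0219] w1 foot [0.5783 0.072 ] stem [0.5802 0.0817]
[0.6346 0.084 ]
[ 0.6383 -0.0872]
[ 0.5465 -0.092 ]
[0.5424 0.0832]
ball [ 0.6312 -0.1182]
c1 [ 0.4471 -0.2018]
c2 [ 0.4317 -0.1071]
```

Call:
{"op": "step_arm", "data": {"steps": [[1.4,0.2,3,0,0,0,-1],[1.5,0.15,3,0,0,0,-1],[0,0,3,0,0,0,-1],[0,0,2,0,0,0,-0.5],[0,0,2.3,0,0,0,-0.5],[0,0,0,0,0,0,-0.5]]}}

```text
clock: 10.02
tool_pos: [0.5831, -0.028, 0.0766]
eef_rot: [1.0, 0.012, -0.002, 0.001]
contact_force: [0.4, -0.4, 0.6]
opening: 0.747
finger_force: 0.0
```

Call:
{"op": "step_arm", "data": {"force": 25, "steps": [[0,0,0,0,0,0,1],[0,0,0,0,0,0,1],[0,0,0,0,0,0,1],[0,0,0,0,0,0,1],[0,0,0,0,0,0,1]]}}

```text
clock: 10.65
tool_pos: [0.5845, -0.0251, 0.0785]
eef_rot: [1.0, 0.013, 0.0, -0.0]
contact_force: [0.5, 2.4, 1.9]
opening: 0.209
finger_force: 1.1
```

Call:
{"op": "step_arm", "data": {"steps": [[0,0,0,0,0,0,1],[0,0,-4.7,0,0,0,1],[0,0,-4.7,0,0,0,1],[0,0,-4.7,0,0,0,1],[-4.4,-2,0,0,0,0,1],[-4.4,-2,0,0,0,0,1],[-4.4,-2,0,0,0,0,1]]}}

```text
clock: 11.52
tool_pos: [0.4491, 0.0307, 0.2192]
eef_rot: [1.0, 0.013, -0.0, 0.0]
contact_force: [0.3, 0.8, -1.5]
opening: 0.196
finger_force: 25.0
```

Call:
{"op": "step_arm", "data": {"steps": [[0,-5.1,0,0,0,0,1],[0,-5.1,0,0,0,0,1],[0,-5.1,0,0,0,0,1],[0,-5.1,0,0,0,0,1],[0,-5.1,0,0,0,0,1],[0,-5.1,0,0,0,0,1],[0,0,0,0,0,0,1],[0,0,0,0,0,0,1]]}}

```text
clock: 12.52
tool_pos: [0.4425, 0.3353, 0.2187]
eef_rot: [1.0, 0.013, -0.0, 0.001]
contact_force: [0.5, -0.4, -2.2]
opening: 0.191
finger_force: 25.0
```

```bash
python3 - <<'E'
from h import *
np.set_printoptions(precision=4,suppress=True)
snap('wrist','w3'); cv2.imwrite('pics/w3b.png',cv2.resize(cv2.imread('pics/w3.png'),(800,600),interpolation=cv2.INTER_CUBIC))
s=r.get_state(); print(s['clock'],s['tool_pos'],s['opening'],s['eef_rot'])
E
```

```text
12.575 [0.4428 0.3346 0.2188] 0.1934860604230846 [ 0.9999  0.0123 -0.0003  0.0012]
```

View pics/w3b.png

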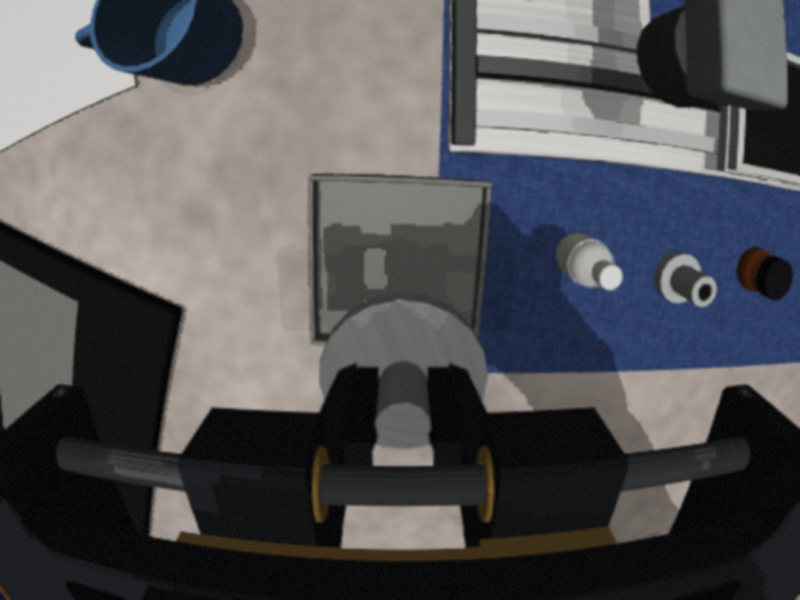

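The cap is held and the storage rim corners are at (313,177), (490,184), (480,345) and (315,342). Coupler 3's top is at (704,292).

```bash
python3 - <<'E'
from h import *
np.set_printoptions(precision=4,suppress=True)
k=1.5625; c=lambda f,u,v,z:atz(f,(u+.5)/k-.5,(v+.5)/k-.5,z,True)[:2]
P=np.array([c('w3',*p,.022) for p in[(313,177),(490,184),(480,345),(315,342)]]);print(P,P.mean(0),rel([*P.mean(0),.038]))
print(c('w3',704,292,.05))
E
```

```text
[[0.504  0.3996]
 [0.5023 0.275 ]
 [0.3793 0.2733]
 [0.3785 0.4012]] [0.441  0.3373] [-0.1562 -0.3162 18.0818]
[0.4367 0.0978]
```

Call:
{"op": "step_arm", "data": {"steps": [[0,-0.3,4.5,0,0,0,1],[0,0,4.5,0,0,0,1],[0,0,4.5,0,0,0,1],[0,0,3.5,0,0,0,1],[0,0,0.7,0,0,0,1],[0,0,0,0,0,0,1]]}}

```text
clock: 13.32
tool_pos: [0.4433, 0.3386, 0.0427]
eef_rot: [1.0, 0.012, 0.0, 0.0]
contact_force: [0.5, 0.1, -1.1]
opening: 0.195
finger_force: 25.0
```

Call:
{"op": "step_arm", "data": {"steps": [[0,0,0.3,0,0,0,1],[0,0,0.2,0,0,0,1]]}}

```text
clock: 13.58
tool_pos: [0.4432, 0.3399, 0.0383]
eef_rot: [1.0, 0.013, 0.001, -0.001]
contact_force: [-0.9, 0.0, -1.8]
opening: 0.195
finger_force: 25.0
```

Call:
{"op": "step_arm", "data": {"steps": [[0,0,0.1,0,0,0,1],[0,0,0,0,0,0,0],[0,0,0,0,0,0,0],[0,0,-3,0,0,0,0],[0,0,-5,0,0,0,0],[0,0,-5,0,0,0,0]]}}

```text
clock: 14.32
tool_pos: [0.4424, 0.3393, 0.1674]
eef_rot: [1.0, 0.013, -0.0, 0.0]
contact_force: [1.4, 1.2, -0.6]
opening: 0.502
finger_force: 0.0
```

Call:
{"op": "step_arm", "data": {"steps": [[-1.0,6.0,0,0,0,0,-0.3],[-1.0,6.0,0,0,0,0,-0.3],[-1.0,6.0,0,0,0,0,-0.3],[-1.0,6.0,0,0,0,0,-0.3],[0,0,0,0,0,0,-0.3],[0,0,0,0,0,0,-0.3]]}}

```text
clock: 15.08
tool_pos: [0.4096, 0.0992, 0.1664]
eef_rot: [1.0, 0.013, 0.001, -0.0]
contact_force: [0.9, 0.3, 0.5]
opening: 0.65
finger_force: 0.0
```

```bash
python3 - <<'E'
from h import *
np.set_printoptions(precision=4,suppress=True)
snap('wrist','w4'); cv2.imwrite('pics/w4b.png',cv2.resize(cv2.imread('pics/w4.png'),(800,600),interpolation=cv2.INTER_CUBIC))
s=r.get_state(); print(s['clock'],s['tool_pos'],s['opening'],s['eef_rot'])
E
```

```text
15.125 [0.4097 0.1001 0.1663] 0.6503895726126866 [ 0.9999  0.0141  0.0007 -0.0006]
```

View pics/w4b.png

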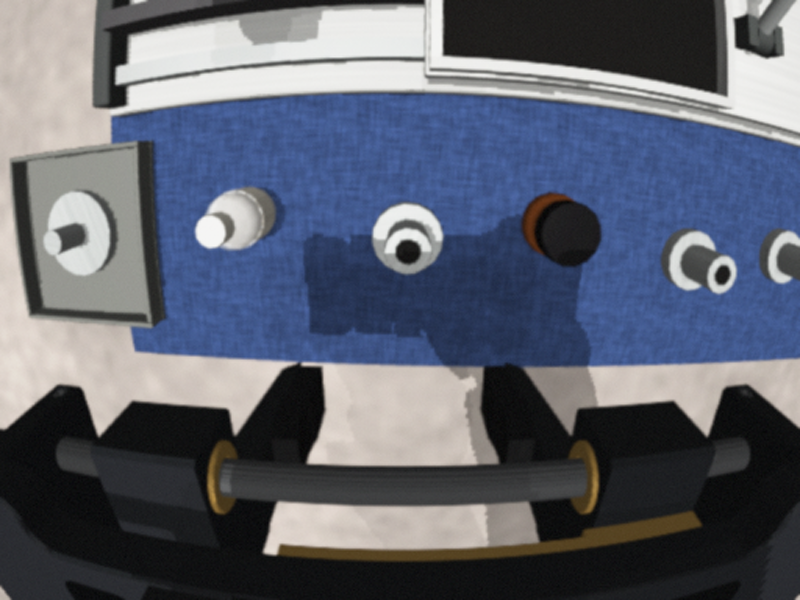

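The cap stands in the storage tray. Coupler 3's top hole is at (408,252) and coupler 2's at (721,275).

```bash
python3 - <<'E'
from h import *
np.set_printoptions(precision=4,suppress=True)
k=1.5625; c=lambda f,u,v,z:atz(f,(u+.5)/k-.5,(v+.5)/k-.5,z,True)[:2]
p=c('w4',408,251,.05);print(p,c('w4',407,237,.014),rel([*p,.04]),c('w4',721,275,.05))
E
```

```text
[0.437  0.0973] [0.4379 0.0976] [ 2.7044  0.3722 12.6342] [ 0.4317 -0.1074]
```

Call:
{"op": "step_arm", "data": {"steps": [[1.4,0.2,3,0,0,0,-0.3],[1.3,0.15,3,0,0,0,-0.3],[0,0,3,0,0,0,-0.3],[0,0,2.5,0,0,0,-0.3],[0,0,1.1,0,0,0,-0.3],[0,0,0,0,0,0,-0.3]]}}

```text
clock: 15.88
tool_pos: [0.441, 0.0989, 0.0432]
eef_rot: [1.0, 0.015, -0.004, 0.0]
contact_force: [-0.1, -0.2, 0.8]
opening: 0.652
finger_force: 0.0
```

Call:
{"op": "step_arm", "data": {"steps": [[0,0,0,0,0,0,1],[0,0,0,0,0,0,1],[0,0,0,0,0,0,1],[0,0,0,0,0,0,1],[0,0,0,0,0,0,1],[0,0,0,0,0,0,1]]}}

```text
clock: 16.62
tool_pos: [0.4408, 0.0969, 0.0444]
eef_rot: [1.0, 0.013, -0.004, 0.001]
contact_force: [0.2, 0.7, 5.6]
opening: 0.285
finger_force: 25.0
```

Call:
{"op": "step_arm", "data": {"steps": [[0,0,-5,0,0,0,1],[0,0,-5,0,0,0,1],[4.9,1.6,0,0,0,0,1],[4.9,1.6,0,0,0,0,1],[5.0,1.7,0,0,0,0,1],[0,0,0,0,0,0,1],[0,0,0,0,0,0,1]]}}

```text
clock: 17.5
tool_pos: [0.5893, 0.0517, 0.142]
eef_rot: [1.0, 0.013, -0.006, 0.001]
contact_force: [-0.2, 0.2, -1.2]
opening: 0.286
finger_force: 25.0
```

Call:
{"op": "step_arm", "data": {"steps": [[0,0,3,0,0,0,1],[0,0,1.8,0,0,0,1],[0,0,0,0,0,0,1],[0,0,0.3,0,0,0,1],[0,0,0,0,0,0,1]]}}

```text
clock: 18.12
tool_pos: [0.5906, 0.0519, 0.0924]
eef_rot: [1.0, 0.013, -0.004, 0.001]
contact_force: [0.2, 0.1, -2.3]
opening: 0.286
finger_force: 25.0
```

Call:
{"op": "step_arm", "data": {"steps": [[0,0,0.2,0,0,0,1],[0,0,0.15,0,0,0,1],[0,0,0,0,0,0,1]]}}

```text
clock: 18.5
tool_pos: [0.5906, 0.0517, 0.0894]
eef_rot: [1.0, 0.013, -0.004, 0.001]
contact_force: [-0.7, -0.4, 5.7]
opening: 0.288
finger_force: 25.0
```

Call:
{"op": "step_arm", "data": {"steps": [[0,0,0,0,0,0,0.15],[0,0,0,0,0,0,0.15],[0,0,0,0,0,0,0.15],[0,0,-2.5,0,0,0,0.15],[0,0,-5.2,0,0,0,0.15]]}}

```text
clock: 19.12
tool_pos: [0.5894, 0.0516, 0.1643]
eef_rot: [1.0, 0.013, -0.007, 0.001]
contact_force: [-0.2, 0.3, 0.3]
opening: 0.426
finger_force: 0.0
```

Call:
{"op": "step_arm", "data": {"steps": [[-4.7,3.8,0,0,0,0,-0.3],[-4.7,3.8,0,0,0,0,-0.3],[-4.7,3.8,0,0,0,0,-0.3],[-4.7,3.8,0,0,0,0,-0.3],[0,0,0,0,0,0,-0.3],[0,0,0,0,0,0,-0.3]]}}

```text
clock: 19.88
tool_pos: [0.4081, -0.1048, 0.1674]
eef_rot: [1.0, 0.013, -0.003, 0.001]
contact_force: [0.2, 0.3, 0.0]
opening: 0.651
finger_force: 0.0
```

```bash
python3 - <<'E'
from h import *
np.set_printoptions(precision=4,suppress=True)
snap('wrist','w5'); cv2.imwrite('pics/w5b.png',cv2.resize(cv2.imread('pics/w5.png'),(800,600),interpolation=cv2.INTER_CUBIC))
s=r.get_state(); print(s['clock'],s['tool_pos'],s['opening'],s['eef_rot'])
E
```

```text
19.925 [ 0.4086 -0.1043  0.1674] 0.6482647476529163 [ 0.9999  0.0138 -0.0031  0.0006]
```

View pics/w5b.png

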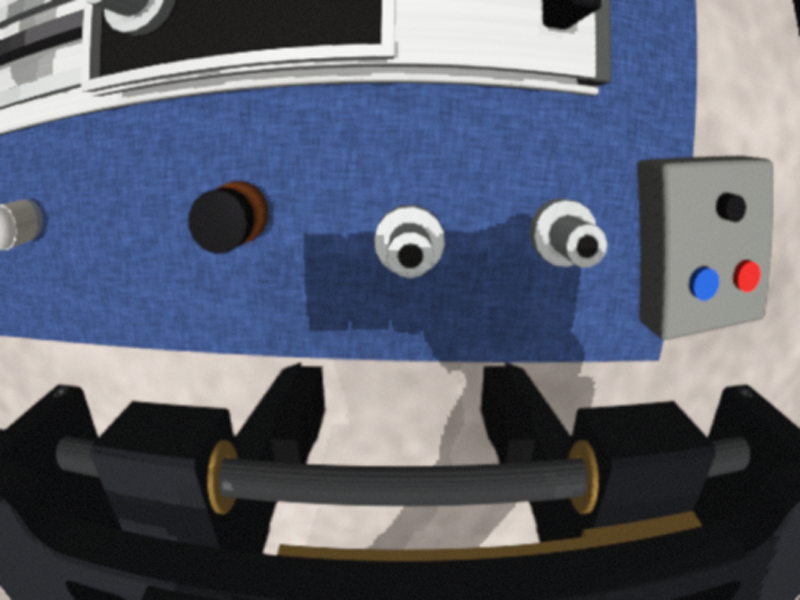

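Coupler 2's top is at (410,256) and its foot at (409,242). Coupler 1's top is at (587,245), next to the button box. The tray shows coupler 3 standing.

```bash
python3 - <<'E'
from h import *
np.set_printoptions(precision=4,suppress=True)
k=1.5625; c=lambda f,u,v,z:atz(f,(u+.5)/k-.5,(v+.5)/k-.5,z,True)[:2]
p=c('w5',410,256,.05);print(p,c('w5',409,242,.014),rel([*p,.04]),c('w5',587,245,.05),c('w5',566,233,.014));print('box',c('w5',639,160,.04),c('w5',641,325,.04),c('w5',664,338,.04))
E
```

```text
[ 0.4316 -0.1082] [ 0.4318 -0.1082] [ 2.3599  0.4434 12.7234] [ 0.4421 -0.2091] [ 0.442  -0.2088]
box [ 0.4941 -0.2427] [ 0.3895 -0.2614] [ 0.3802 -0.2825]
```

Call:
{"op": "step_arm", "data": {"steps": [[1.2,0.2,3,0,0,0,-0.3],[1.1,0.2,3,0,0,0,-0.3],[0,0,3,0,0,0,-0.3],[0,0,2.5,0,0,0,-0.3],[0,0,1.0,0,0,0,-0.3],[0,0,0,0,0,0,-0.3]]}}

```text
clock: 20.68
tool_pos: [0.4324, -0.1078, 0.0435]
eef_rot: [1.0, 0.015, -0.006, -0.0]
contact_force: [0.6, -0.8, 0.5]
opening: 0.652
finger_force: 0.0
```

Call:
{"op": "step_arm", "data": {"steps": [[0,0,0,0,0,0,1],[0,0,0,0,0,0,1],[0,0,0,0,0,0,1],[0,0,0,0,0,0,1],[0,0,0,0,0,0,1],[0,0,0,0,0,0,1]]}}

```text
clock: 21.42
tool_pos: [0.4313, -0.1091, 0.0447]
eef_rot: [1.0, 0.013, -0.006, 0.0]
contact_force: [0.9, 0.5, 5.5]
opening: 0.287
finger_force: 25.0
```

Call:
{"op": "step_arm", "data": {"steps": [[0,0,-5,0,0,0,1],[0,0,-5,0,0.7,0,1],[4.1,-2.6,0,0,0,0,1],[4.1,-2.6,0,0,0,0,1],[4.0,-2.5,0,0,0,0,1],[4.0,-2.5,0,0,0,0,1],[0,0,0,0,0,0,1],[0,0,0,0,0,0,1]]}}

```text
clock: 22.42
tool_pos: [0.59, -0.0038, 0.1434]
eef_rot: [1.0, 0.013, -0.002, 0.001]
contact_force: [-0.2, -0.1, -2.4]
opening: 0.282
finger_force: 25.0
```

Call:
{"op": "step_arm", "data": {"steps": [[0,0,2,0,0,0,1],[0,0,0,0,0,0,1]]}}

```text
clock: 22.68
tool_pos: [0.589, -0.0047, 0.1229]
eef_rot: [1.0, 0.013, -0.003, 0.001]
contact_force: [-0.8, 0.1, -2.5]
opening: 0.289
finger_force: 25.0
```

Call:
{"op": "step_arm", "data": {"steps": [[0,0,1.8,0,0,0,1],[0,0,1.1,0,0,0,1],[0,0,0.2,0,0,0,1],[0,0,0.15,0,0,0,1],[0,0,0.1,0,0,0,1],[0,0,0,0,0,0,1]]}}

```text
clock: 23.42
tool_pos: [0.5916, -0.0028, 0.091]
eef_rot: [1.0, 0.013, 0.0, 0.0]
contact_force: [-0.4, -1.4, -2.2]
opening: 0.285
finger_force: 25.0
```

Call:
{"op": "step_arm", "data": {"steps": [[0,0,0.2,0,0,0,1],[0,0,0,0,0,0,1]]}}

```text
clock: 23.68
tool_pos: [0.5922, -0.0028, 0.0897]
eef_rot: [1.0, 0.013, 0.001, 0.0]
contact_force: [-0.8, -0.3, 4.3]
opening: 0.289
finger_force: 25.0
```

Call:
{"op": "step_arm", "data": {"steps": [[0,0,0,0,0,0,0.15],[0,0,0,0,0,0,0.15],[0,0,0,0,0,0,0.15],[0,0,-2.5,0,0,0,0.15],[0,0,-5.2,0,0,0,0.15]]}}

```text
clock: 24.3
tool_pos: [0.5898, -0.0031, 0.1646]
eef_rot: [1.0, 0.013, -0.003, 0.001]
contact_force: [1.1, -0.3, 0.7]
opening: 0.425
finger_force: 0.0
```

Call:
{"op": "step_arm", "data": {"steps": [[-4.5,5,0,0,0,0,-0.3],[-4.5,5,0,0,0,0,-0.3],[-4.6,5,0,0,0,0,-0.3],[-4.6,5.1,0,0,0,0,-0.3],[0,0,0,0,0,0,-0.3],[0,0,0,0,0,0,-0.3]]}}

```text
clock: 25.05
tool_pos: [0.4294, -0.1922, 0.1661]
eef_rot: [1.0, 0.013, 0.001, 0.0]
contact_force: [1.0, -0.7, 0.4]
opening: 0.648
finger_force: 0.0
```

```bash
python3 - <<'E'
from h import *
np.set_printoptions(precision=4,suppress=True)
snap('wrist','w6'); cv2.imwrite('pics/w6b.png',cv2.resize(cv2.imread('pics/w6.png'),(800,600),interpolation=cv2.INTER_CUBIC))
s=r.get_state(); print(s['clock'],s['tool_pos'],s['opening'],s['eef_rot'])
E
```

```text
25.1 [ 0.43   -0.1915  0.1661] 0.653159062521323 [ 0.9999  0.014   0.001  -0.    ]
```

View pics/w6b.png

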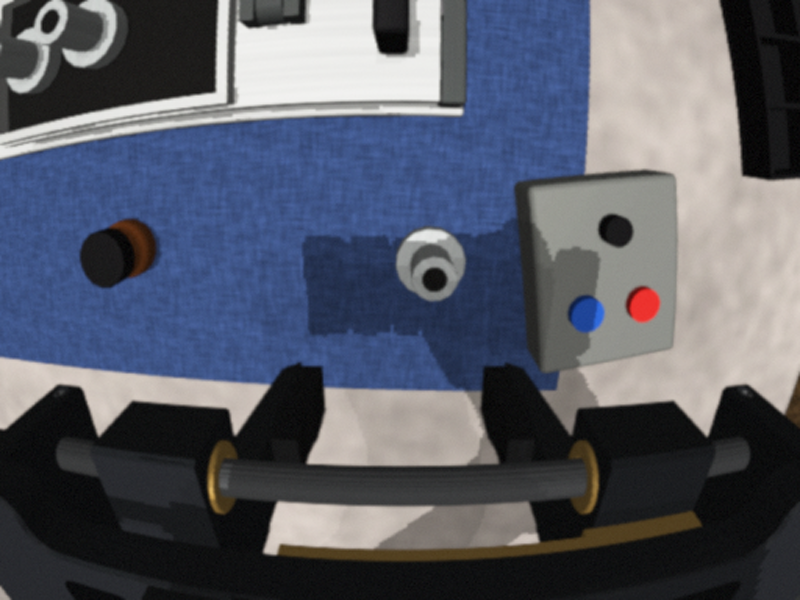

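```bash
python3 - <<'E'
from h import *
np.set_printoptions(precision=4,suppress=True)
k=1.5625; c=lambda f,u,v,z:atz(f,(u+.5)/k-.5,(v+.5)/k-.5,z,True)[:2]
p=c('w6',434,279,.05);print(p,c('w6',431,263,.014),rel([*p,.043]))
print('box top edge',c('w6',532,190,.04),c('w6',546,370,.04),'base',c('w6',517,188,.0),c('w6',532,355,.0))
print(r.get_state()['q'])
E
```

```text
[ 0.4415 -0.209 ] [ 0.4416 -0.2095] [ 1.0744  1.7875 12.3155]
box top edge [ 0.4924 -0.263 ] [ 0.3809 -0.2847] base [ 0.4901 -0.2642] [ 0.3728 -0.2869]
[ 0.6285  0.6833 -0.4903  2.0988  0.6535  0.5099 -1.8954]
```

Call:
{"op": "step_arm", "data": {"steps": [[0.6,0.9,2,0,0,0,0],[0.5,0.9,3,0,0,0,0],[0,0,3,0,0,0,0],[0,0,3,0,0,0,0],[0,0,1.2,0,0,0,0],[0,0,0,0,0,0,0],[0,0,0,0,0,0,0]]}}

```text
clock: 25.98
tool_pos: [0.4409, -0.2101, 0.0447]
eef_rot: [1.0, 0.014, 0.001, 0.0]
contact_force: [-0.0, -0.9, -0.0]
opening: 0.501
finger_force: 0.0
```

Call:
{"op": "step_arm", "data": {"steps": [[0,0,0,0,0,0,1],[0,0,0,0,0,0,1],[0,0,0,0,0,0,1],[0,0,0,0,0,0,1],[0,0,0,0,0,0,1]]}}

```text
clock: 26.6
tool_pos: [0.4404, -0.2104, 0.0445]
eef_rot: [1.0, 0.013, 0.001, 0.001]
contact_force: [-0.4, 0.7, 6.1]
opening: 0.283
finger_force: 25.0
```

Call:
{"op": "step_arm", "data": {"steps": [[0,0,-5,0,0,0,1],[0,0,-5,0,0,0,1],[3.9,-3.7,0,0,0,0,1],[3.9,-3.7,0,0,0,0,1],[3.9,-3.7,0,0,0,0,1],[3.8,-3.6,0,0,0,0,1],[0,0,0,0,0,0,1],[0,0,0,0,0,0,1]]}}

```text
clock: 27.6
tool_pos: [0.5901, -0.06, 0.1432]
eef_rot: [1.0, 0.013, -0.001, 0.001]
contact_force: [-1.0, 0.3, -1.9]
opening: 0.287
finger_force: 25.0
```

Call:
{"op": "step_arm", "data": {"steps": [[0,0,2,0,0,0,1],[0,0,0,0,0,0,1]]}}

```text
clock: 27.85
tool_pos: [0.5888, -0.0614, 0.1225]
eef_rot: [1.0, 0.012, -0.002, 0.001]
contact_force: [-0.4, -0.7, -1.2]
opening: 0.288
finger_force: 25.0
```

Call:
{"op": "step_arm", "data": {"steps": [[0,-0.2,1.5,0,0,0,1],[0,0,1.4,0,0,0,1],[0,0,0.2,0,0,0,1],[0,0,0.15,0,0,0,1],[0,0,0.1,0,0,0,1],[0,0,0,0,0,0,1]]}}

```text
clock: 28.6
tool_pos: [0.5913, -0.0572, 0.0906]
eef_rot: [1.0, 0.013, 0.0, 0.0]
contact_force: [-0.1, -0.9, -1.3]
opening: 0.286
finger_force: 25.0
```

Call:
{"op": "step_arm", "data": {"steps": [[0,0,0.2,0,0,0,1],[0,0,0,0,0,0,1]]}}

```text
clock: 28.85
tool_pos: [0.5915, -0.0572, 0.0895]
eef_rot: [1.0, 0.013, 0.001, 0.001]
contact_force: [-2.1, 0.1, 7.4]
opening: 0.289
finger_force: 25.0
```

Call:
{"op": "step_arm", "data": {"steps": [[0,0,0,0,0,0,0.15],[0,0,0,0,0,0,0.15],[0,0,0,0,0,0,0.15],[0,0,-2.5,0,0,0,0.15],[0,0,-5,0,0,0,0.15],[-4,2,-4,0,0,0,0],[-4,2,0,0,0,0,0],[0,0,0,0,0,0,0]]}}

```text
clock: 29.85
tool_pos: [0.5088, -0.1019, 0.2034]
eef_rot: [1.0, 0.012, -0.002, 0.002]
contact_force: [0.6, 0.4, 0.1]
opening: 0.502
finger_force: 0.0
```

```bash
python3 - <<'E'
from h import *
np.set_printoptions(precision=4,suppress=True)
snap('wrist','w7'); cv2.imwrite('pics/w7b.png',cv2.resize(cv2.imread('pics/w7.png'),(800,600),interpolation=cv2.INTER_CUBIC))
s=r.get_state(); print(s['clock'],s['tool_pos'],s['opening'],s['eef_rot'])
E
```

```text
29.9 [ 0.5112 -0.1003  0.2035] 0.49375167788465957 [ 0.9999  0.0124 -0.0003  0.0008]
```

View pics/w7b.png

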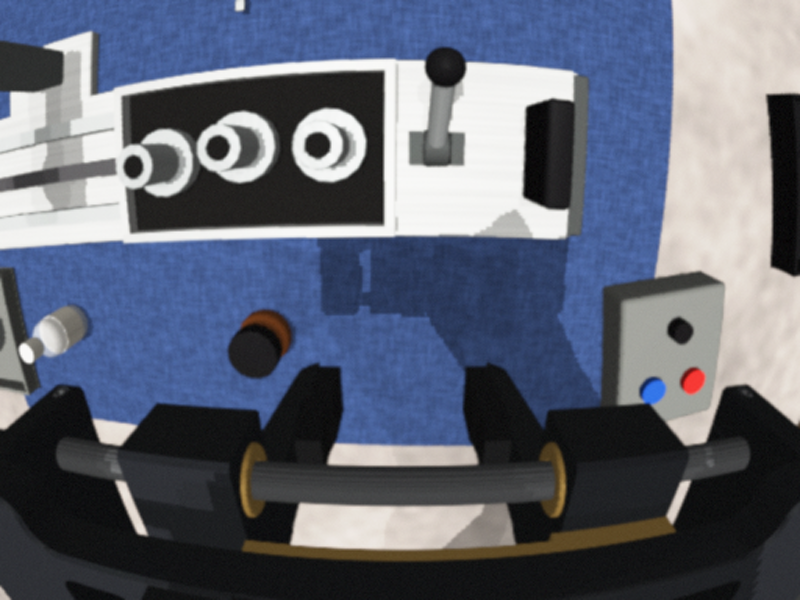

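All three couplers stand in the tray, at about (330,145), (238,147) and (160,163). Next I grip the handle at the loading stop.

Call:
{"op": "step_arm", "data": {"steps": [[4.1,4.3,0,0,0,0,0],[4.1,4.3,0,0,0,0,0],[0,0,3,0,0,0,0],[0,0,3,0,0,0,0],[0,0,3,0,0,0,0],[0,0,3,0,0,0,0],[0,0,0,0,0,0,0]]}}

```text
clock: 30.78
tool_pos: [0.5958, -0.1819, 0.0809]
eef_rot: [1.0, 0.014, -0.002, -0.0]
contact_force: [0.3, -0.1, 0.3]
opening: 0.503
finger_force: 0.0
```

Call:
{"op": "step_arm", "data": {"force": 15, "steps": [[0,0,0,0,0,0,1],[0,0,0,0,0,0,1],[0,0,0,0,0,0,1],[0,0,0,0,0,0,1],[0,0,0,0,0,0,1]]}}

```text
clock: 31.4
tool_pos: [0.5972, -0.1831, 0.0845]
eef_rot: [1.0, 0.013, 0.001, 0.0]
contact_force: [-0.4, 0.2, 5.8]
opening: 0.181
finger_force: 15.0
```

Call:
{"op": "step_arm", "data": {"steps": [[0,-0.4,0,0,0,0,1],[0,-0.8,0,0,0,0,1],[0,-1,0,0,0,0,1],[0,-1,0,0,0,0,1],[0,-1,0,0,0,0,1],[0,-1,0,0,0,0,1],[0,-1,0,0,0,0,1],[0,-1,0,0,0,0,1]]}}

```text
clock: 32.4
tool_pos: [0.5958, -0.1122, 0.0845]
eef_rot: [1.0, 0.013, 0.001, 0.001]
contact_force: [1.0, -2.9, 6.2]
opening: 0.179
finger_force: 15.0
```

Call:
{"op": "step_arm", "data": {"steps": [[0,-1,0,0,0,0,1],[0,-1,0,0,0,0,1],[0,-1,0,0,0,0,1],[0,-1,0,0,0,0,1],[0,-1,0,0,0,0,1],[0,-1,0,0,0,0,1],[0,-1,0,0,0,0,1],[0,-1,0,0,0,0,1]]}}

```text
clock: 33.4
tool_pos: [0.5943, -0.0321, 0.0844]
eef_rot: [1.0, 0.013, 0.002, 0.001]
contact_force: [2.1, -2.4, 5.3]
opening: 0.179
finger_force: 15.0
```

Call:
{"op": "step_arm", "data": {"steps": [[0,-1,0,0,0,0,1],[0,-1,0,0,0,0,1],[0,-0.8,0,0,0,0,1],[0,-0.5,0,0,0,0,1],[0,-0.3,0,0,0,0,1],[0,0,0,0,0,0,1]]}}

```text
clock: 34.15
tool_pos: [0.5936, 0.0051, 0.0844]
eef_rot: [1.0, 0.013, 0.002, 0.0]
contact_force: [3.2, -0.2, 5.8]
opening: 0.178
finger_force: 15.0
```

Call:
{"op": "step_arm", "data": {"steps": [[0,-0.4,0,0,0,0,1],[0,-0.4,0,0,0,0,1],[0,-0.3,0,0,0,0,1],[0,0,0,0,0,0,1]]}}

```text
clock: 34.65
tool_pos: [0.5934, 0.0155, 0.0844]
eef_rot: [1.0, 0.013, 0.002, 0.001]
contact_force: [2.9, -1.5, 6.3]
opening: 0.183
finger_force: 15.0
```

Call:
{"op": "step_arm", "data": {"steps": [[0,-0.4,0,0,0,0,1],[0,-0.3,0,0,0,0,1],[0,0,0,0,0,0,1]]}}

```text
clock: 35.02
tool_pos: [0.5934, 0.0156, 0.0844]
eef_rot: [1.0, 0.011, 0.002, 0.005]
contact_force: [3.7, -12.4, 8.0]
opening: 0.181
finger_force: 15.0
```

Call:
{"op": "step_arm", "data": {"steps": [[0,0.6,0,0,0,0,1],[0,0,0,0,0,0,0],[0,0,0,0,0,0,0],[0,0,-4.5,0,0,0,0],[0,0,-5,0,0,0,1],[3.6,-2.4,0,0,0,0,1],[3.6,-2.4,0,0,0,0,1],[0,0,0,0,0,0,1]]}}

```text
clock: 36.02
tool_pos: [0.6627, 0.0708, 0.1778]
eef_rot: [1.0, 0.015, 0.0, -0.001]
contact_force: [-0.7, 0.9, -0.4]
opening: 0.07
finger_force: 0.0
```

```bash
python3 - <<'E'
from h import *
np.set_printoptions(precision=4,suppress=True)
snap('wrist','w8'); cv2.imwrite('pics/w8b.png',cv2.resize(cv2.imread('pics/w8.png'),(800,600),interpolation=cv2.INTER_CUBIC))
s=r.get_state(); print(s['clock'],s['tool_pos'],s['opening'],s['eef_rot'])
E
```

```text
36.075 [0.6613 0.0686 0.1774] 0.025024579295498322 [ 0.9999  0.0145 -0.0008 -0.0001]
```

View pics/w8b.png

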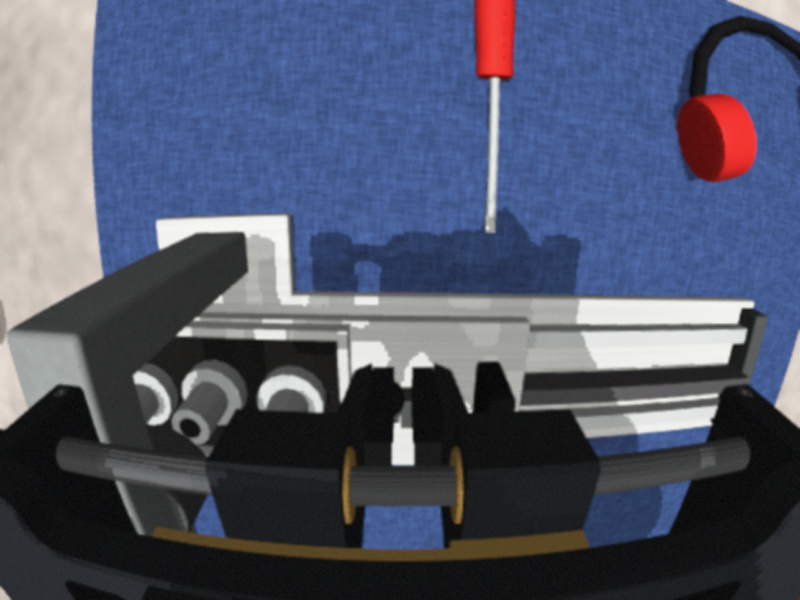

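The carriage is home under the head, the couplers are standing, and the lever ball sits by the fingertips at about (395,395). I'll lower on the far side of it and push back.

Call:
{"op": "step_arm", "data": {"steps": [[0.5,0.2,0,0,0,0,1],[0,0,3.6,0,0,0,1],[0,0,3.6,0,0,0,1],[0,0,0,0,0,0,1],[0,0,0,0,0,0,1]]}}

```text
clock: 36.7
tool_pos: [0.6674, 0.0646, 0.1074]
eef_rot: [1.0, 0.013, 0.001, 0.0]
contact_force: [0.6, -0.8, 0.3]
opening: 0.008
finger_force: 0.0
```

Call:
{"op": "step_arm", "data": {"steps": [[-1,0,0,0,0,0,1],[-1,0,0,0,0,0,1],[-1,0,0,0,0,0,1],[-1,0,0,0,0,0,1],[-1,0,0,0,0,0,1],[-1,0,0,0,0,0,1],[-1,0,0,0,0,0,1],[0,0,0,0,0,0,1]]}}

```text
clock: 37.7
tool_pos: [0.5956, 0.0631, 0.1059]
eef_rot: [1.0, 0.014, -0.001, 0.001]
contact_force: [0.7, 1.2, -0.6]
opening: 0.006
finger_force: 0.4
```

Call:
{"op": "step_arm", "data": {"steps": [[-0.8,0,0,0,0,0,1],[-0.8,0,0,0,0,0,1],[-0.3,0,0,0,0,0,1],[0,0,0,0,0,0,1]]}}

```text
clock: 38.2
tool_pos: [0.5783, 0.0607, 0.106]
eef_rot: [1.0, 0.013, 0.0, 0.002]
contact_force: [4.4, -2.7, -0.8]
opening: 0.005
finger_force: 1.8
```

Call:
{"op": "step_arm", "data": {"steps": [[-0.4,0,0,0,0,0,1],[-0.3,0,0,0,0,0,1],[0,0,0,0,0,0,1]]}}

```text
clock: 38.58
tool_pos: [0.5721, 0.0595, 0.1062]
eef_rot: [1.0, 0.012, 0.001, 0.002]
contact_force: [5.5, -4.8, 0.8]
opening: 0.006
finger_force: 2.8
```

Call:
{"op": "step_arm", "data": {"steps": [[-0.3,-0.2,0,0,0,0,1],[-0.3,0,0,0,0,0,1],[0,0,0,0,0,0,1]]}}

```text
clock: 38.95
tool_pos: [0.5685, 0.0589, 0.1067]
eef_rot: [1.0, 0.011, 0.003, 0.004]
contact_force: [10.3, -8.6, 0.6]
opening: 0.003
finger_force: 5.7
```

Call:
{"op": "step_arm", "data": {"steps": [[1.0,0.3,0,0,0,0,1],[2,0.5,-2,0,0,0,1],[-3,2,-5,0,0,0,1],[-5,5,0,0,0,0,1],[-5,3,0,0,0,0,1],[0,0,0,0,0,0,1]]}}

```text
clock: 39.7
tool_pos: [0.4668, -0.0435, 0.1755]
eef_rot: [1.0, 0.012, -0.005, 0.002]
contact_force: [0.5, -0.5, 0.5]
opening: 0.003
finger_force: 0.0
```

```bash
python3 - <<'E'
from h import *
np.set_printoptions(precision=4,suppress=True)
snap('wrist','w9'); cv2.imwrite('pics/w9b.png',cv2.resize(cv2.imread('pics/w9.png'),(800,600),interpolation=cv2.INTER_CUBIC))
s=r.get_state(); print(s['clock'],s['tool_pos'],s['opening'],s['eef_rot'])
E
```

```text
39.75 [ 0.4706 -0.0413  0.176 ] 0.006674533370284366 [ 0.9999  0.0127 -0.0021  0.0007]
```

View pics/w9b.png

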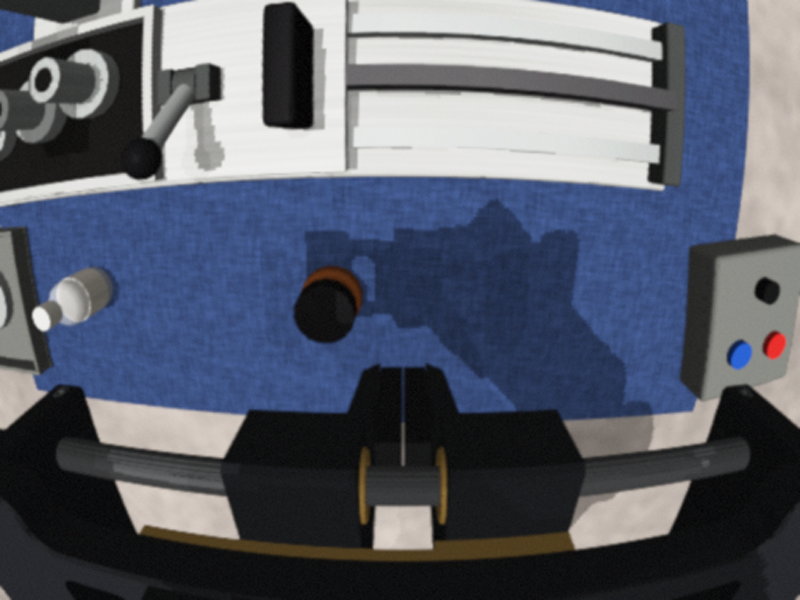

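The lever leans to the robot side with its ball at (142,158) and pivot at about (195,80). I'll work out its angle.

```bash
python3 - <<'E'
from h import *
np.set_printoptions(precision=4,suppress=True)
k=1.5625; c=lambda f,u,v,z:atz(f,(u+.5)/k-.5,(v+.5)/k-.5,z,True)[:2]
# lever plane y=yp: intersect ray of ball with the plane
o,d=ray('w9',(142.5)/k-.5,(158.5)/k-.5,True)
for yp in(.074,.079,.084):
    p=o+d*(yp-o[1])/d[1]; print(yp,p, 'angle',np.arctan2(p[0]-.590,p[2]-.052)+.6)
for z in(.110,.115,.12): print(z,o+d*(z-o[2])/d[2])
print('w1 ball',c('w1',394,146,.110),'handle right edge now',c('w9',312,70,.095),'w1 handle right',c('w1',510,90,.095))
E
```

```text
0.074 [0.5484 0.074  0.1152] angle 0.017724294454163347
0.079 [0.5483 0.079  0.107 ] angle -0.04840305938674161
0.084 [0.5482 0.084  0.0988] angle -0.12821896551374878
0.11 [0.5483 0.0772 0.11  ]
0.115 [0.5484 0.0741 0.115 ]
0.12 [0.5484 0.0711 0.12  ]
w1 ball [ 0.5517 -0.0148] handle right edge now [ 0.584  -0.0008] w1 handle right [ 0.5909 -0.0852]
```

Call:
{"op": "step_arm", "data": {"steps": [[4.1,0,0,0,0,0,1],[4.1,0,0,0,0,0,1],[4.0,0,0,0,0,0,1],[0,0,4,0,0,0,1],[0,0,4,0,0,0,1],[0,0,1,0,0,0,1],[0,0,0,0,0,0,1]]}}

```text
clock: 40.62
tool_pos: [0.5957, -0.0361, 0.0862]
eef_rot: [1.0, 0.014, -0.0, -0.0]
contact_force: [-0.6, 0.5, -0.1]
opening: 0.007
finger_force: 0.0
```

Call:
{"op": "step_arm", "data": {"steps": [[0,-1,0,0,0,0,1],[0,-1,0,0,0,0,1],[0,-0.4,0,0,0,0,1],[0,0,0,0,0,0,1]]}}

```text
clock: 41.12
tool_pos: [0.5949, -0.0126, 0.0867]
eef_rot: [1.0, 0.014, 0.0, 0.0]
contact_force: [0.4, 1.1, 0.1]
opening: 0.005
finger_force: 0.0
```

Call:
{"op": "step_arm", "data": {"steps": [[0,-0.3,0,0,0,0,1],[0,-0.3,0,0,0,0,1],[0,-0.2,0,0,0,0,1],[0,0,0,0,0,0,1]]}}

```text
clock: 41.62
tool_pos: [0.5945, -0.0083, 0.0863]
eef_rot: [1.0, 0.012, -0.0, 0.002]
contact_force: [0.7, -4.7, 1.2]
opening: 0.007
finger_force: 2.8
```

Call:
{"op": "step_arm", "data": {"steps": [[0,-0.4,0,0,0,0,1],[0,-0.3,0,0,0,0,1],[0,0,0,0,0,0,1]]}}

```text
clock: 42.0
tool_pos: [0.5944, -0.0081, 0.0864]
eef_rot: [1.0, 0.01, -0.001, 0.007]
contact_force: [1.0, -16.3, 5.0]
opening: 0.008
finger_force: 8.2
```

Call:
{"op": "step_arm", "data": {"steps": [[0,1.5,0,0,0,0,1],[0,2,0,0,0,0,1],[0,0,-5,0,0,0,1],[0,0,-5,0,0,0,1],[-5,2,-2,0,0,0,1],[-5,2,0,0,0,0,1],[-5,2,0,0,0,0,1],[0,0,0,0,0,0,1]]}}

```text
clock: 43.0
tool_pos: [0.4419, -0.0996, 0.2061]
eef_rot: [1.0, 0.012, -0.003, 0.001]
contact_force: [1.0, 0.8, 0.1]
opening: 0.003
finger_force: 0.0
```

```bash
python3 - <<'E'
from h import *
snap('side','d9'); snap('scene','s9')
a=cv2.imread('pics/s9.png')[110:270,120:400]; b=cv2.imread('pics/d9.png')[140:384,150:360]
a=cv2.resize(a,(420,240),interpolation=cv2.INTER_CUBIC); b=cv2.resize(b,(370,430),interpolation=cv2.INTER_CUBIC)
o=np.zeros((430,790,3),np.uint8); o[:240,:420]=a; o[:,420:]=b; cv2.imwrite('pics/fin.png',o)
E
```

```text
(no output)
```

View pics/fin.png

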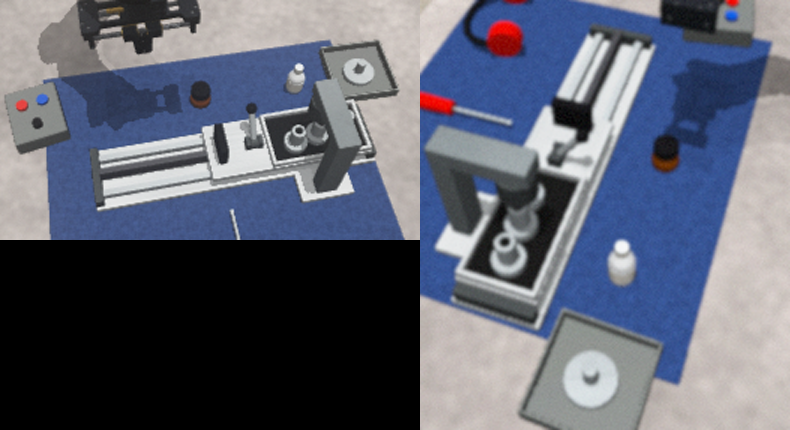

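The cap stands in the storage tray, the couplers stand in the tray under the head, the carriage held against 16 N at the stop, the lever leans to the robot's side, and the bystanders are where they were.

```bash
python3 -c "
from plant import r
print(r.finish_job())"
```

```text
the job is handed in; nothing more can be done
None
```

The job is handed in: the cap is in the storage tray, all three couplers stand upright in the carriage's tray, the carriage is at the test stop and the lever is locked; the bottle, jar and button box were not moved.

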